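Load the board tray into the bench rack and shut its gate

ROBOT

A 6-joint arm with a two-finger parallel gripper is mounted at the origin on the work surface. World frame = base frame: x ahead of the robot, y to its left, z up, the work surface at z = 0. Lengths are in m, angles in rad, forces in N, time in s.
With the tool pointing down it reaches from about 0.3 to 0.775 m from the base axis. Payload 14.6 kg.
Tool frame: the origin (TCP) lies midway between the tips of the shut fingers; the grasp point (between the pads) lies env.hold_point_z behind it (env.hold_point_z is the distance from the TCP to the grasp point, in m); z points along the fingers, y is the line along which they close (so a half turn about z gives the same grasp; the last joint's range is limited). The gripper opens to 94 mm and grips with 3 to 60 N. Pads are 16 mm wide; open, the fingers measure 119 mm over their backs; the gripper's body (75 mm by 177 mm) begins 78 mm behind the grasp point.
Start: joints at [-1.321, 0.3, 1.521, -0, 1.321, -0.067], TCP at [0.171, -0.523, 0.205] pointing down, gripper open.
Joint ranges: [-3.03, 3.03], [-0.79, 2.21], [0.23, 2.52], [-1.04, 4.18], [0, 3.07], [-2.55, 2.55]. Speed limits (rad/s): [2.22, 2.22, 2.57, 3.14, 3.14, 3.14].

INTERFACE

Orientations are given as a unit quaternion [x, y, z, w].
In Python, from plant import env, read_camera, ticket gives the robot as it stands. The module is installed in compiled form; this text tells all that it offers.
- The arm moves only by the tool carry_out, never from a script. Its arguments are lists of equal length, an entry for each row: "gripper": the finger opening in cm, from 0 to 9.4; "travel": the shift along the tool's x, y, z in cm, a list of three; "roll": the turn about the tool's z in rad. A call has 1 to 10 rows; each row shifts and turns the commanded pose from where the row before left it, along the tool's axes as they then stand; what a row does not reach is not made up. A row lasts 1/12 s, in which the tool goes at most 41.7 mm and 7.16 degrees, less where a joint would pass 70% of its speed; a pose out of reach is approached as far as the arm can. A call is refused whole if a number of a shift passes 4.17 or a number of a turn 0.125, either way. A call with a gripper value outside its range is refused whole. The fingers move at their own pace and stop on an object; "newtons" is the grip in N (left out, the last holds). Time passes only in rows, so rows that do not move let the fingers close. It gives the time, the measured TCP pose, the force, the opening and the grip force at its end, in the units of the state.
- env.observe(): the state, without advancing time (a new reading comes with each control period).
- read_camera(name): name is "scene" or "top" or "wrist"; returns a dict with "pixels" (420x560x3 uint8, blue, green, red), "fx", "fy", "cx", "cy" (pixels), "dist" ([k1, k2, p1, p2, k3] as OpenCV has them; the pictures are not rectified), "rvec" (rotation vector, rad) and "tvec" (3), from world to camera coordinates, as OpenCV has them. Camera axes: x right, y down, z forward; pixel columns grow to the right and rows downward; lengths in m; the calibration is good to about 2 mm. A picture is of the moment at which its call begins. There is no depth.
- ticket.hand_in(): hands the job in; it is judged then, once.
The state is a dict: "time": time; "joint_pos": joint angles; "joint_velocities": joint speeds; "joint_torque": joint torques, N m; "position": TCP position; "tcp_rot": TCP orientation; "ft_force": force on the tool from outside, world axes, zero at the start; "wrist_torque": the same for the moment, N m; "grip_width": finger opening in m; "grasp_force": force on a finger pad.
Only numpy, scipy, OpenCV 4.12 (cv2) and the standard library are available. Lean on these libraries where they do the work, as an engineer would, in place of code of your own. Each camera call takes 0.05 s, during which the arm holds its last target. There are 200 camera calls.

TASK

Carry the black tray with its circuit board and heatsink by its grip block, keep it level, and slide it grip-last into the empty lower level of the aluminium rack until you feel it press against the rear stop, without ramming it (the stop has been set anew, so its depth must be felt). Take the hand off it, and only then swing the rack's steel gate bar fully shut across the front of the tray. Nothing may fall out of the tray, and leave the other things on the bench where they are.

Things in the scene. Friction and masses are not known exactly. Their poses are not given: they have to be found in the camera images.
- tray: Black plastic open tray, 140 (x) x 110 (y) mm, walls 20 mm high, 4 thick, floor 4 mm; 0.15 to 0.3 kg empty. Origin: centre of its underside, z up; starts flat on the bench. Its grip block is at the -x end (roughly towards the robot); the +x end goes into the rack first.
- tray_grip (a point): Grip point on the tray's only handle, a solid upright black block outside the front wall: 28 mm wide in y with flat faces to +y and -y; spans x -112 to -70 mm, z 4 to 52 mm in tray's frame. This point: x -94, y 0, z 36 mm. The tray's weight lies 75 to 95 mm ahead of it, so grip firmly (about 90 N).
- board: Loose green circuit board 70 x 80 mm, up to 19 mm high with its parts, 60 g, lying on the tray floor in the half away from the grip block. Origin: centre of its underside. Must stay in the tray.
- heatsink: Loose finned aluminium heatsink 34 x 70 x 21 mm, 70 g, lying on the tray floor in the half next to the grip block. Origin: centre of its underside. Must stay in the tray.
- rack: Fixed two-level aluminium rack, 185 mm deep (x), 150 wide (y), 171 high (top plate). Origin: on the bench under the middle of its mouth; +x runs into it, z up, front face at x = 0. Upper level taken by another tray, lower level empty. A lamp bar overhangs the mouth (x -40 to -18, z 199 to 220), so an upright tool strikes it: lean the tool back to the robot by 25 to 40 degrees.
- slot_mouth (a point): Middle of the lower level's mouth at shelf height: x 0, y 0, z 40 mm of rack, same axes. The sill slopes up by 6 mm over the first 15 mm. Cheeks 113 mm apart (1.5 mm play each side of the tray), flared to about 120 at the mouth. Ledges over the tray's side walls, undersides 28.5 mm above the shelf, from x = 18 mm inwards, leave 8 mm of play upwards. Next shelf 60 mm above this one.
- stop_rail: Dark steel rail across the rear of the lower level, with a rigid 90 mm wide stop pad set by hand to a depth that is not given. Origin: not on the rail but mid-range of home tray origins, x 82, y 0, z 40 mm of rack, same axes. The tray is home, end against the pad, with its origin 72 to 92 mm inside the mouth. Go slowly (15 mm/s).
- push_mid (a point): Middle of the range where the front (-x) face of the grip block stands when the tray is home: x -30, y 0, z 68 mm of rack (the face is at x -40 to -20). The tray can be pushed home on this face with shut fingers, tips about 50 mm above the bench. Sliding friction is 2 to 9 N; a rise past about 12 N tells of the stop.
- gate (a joint): Angle of the rack's steel gate bar, rad: 0 = shut (bar across the mouth, along the rack's +y; end stop), grows as it swings out towards the robot (rack's -x) at 1.57 and beyond to 2.5. It turns about an upright hinge; stiff friction of about 0.06 N m keeps it where it is left; no spring or latch. It can be pushed with shut fingers on its outer face.
- gate_hinge (a point): Hinge axis of the gate at the bar's mid-height, on the rack at x = -50, y = -80, z = 70 mm of rack. The bar starts here: 140 mm long, 8 mm thick, 26 mm high (z 57 to 83 mm). Shut, it stands 6 to 26 mm in front of the grip block of a home tray.
- gate_tip (a point): Free end of the gate bar, 140 mm from the hinge, at mid-height.
- reel: Bystander: aluminium wire reel, 60 mm diameter, 32 high, upright on its flange. Origin: centre of underside.
- flux_tin: Bystander: black tin, 52 mm diameter, 30 high. Origin: centre of underside.
- tip_cleaner: Bystander: brass soldering-tip cleaner, 76 mm diameter, 55 high. Origin: centre of underside.
- screwdriver: Bystander: screwdriver 170 mm long, lying.
- pliers: Bystander: black-handled pliers, 120 mm long, lying, 14 high.
- spare_board: Bystander: blue circuit board 60 x 40 mm, 13 high, lying on the bench.

How it is judged:
On the way, in this order (a step that is already met when the one before it is completed fails the run):
1. the tray, in the lower level, is pressed against the rear stop with over 2 N, the gate still open (x of tray in the frame of rack above 0.069 m and contact force between tray and stop_rail above 2 N and value of joint gate above 0.6 rad), for 0.02 s.
2. the loaded tray is fully home in the lower level, the gate still open, and the fingers have let go (x of tray in the frame of rack between 0.069 and 0.096 m and y of tray in the frame of rack between -0.005 and 0.005 m and z of tray in the frame of rack between 0.037 and 0.044 m and angle between the x axis of tray and the x axis of rack, either way round below 0.07 rad and x of board in the frame of tray between -0.066 and 0.066 m and y of board in the frame of tray between -0.051 and 0.051 m and z of board in the frame of tray between -0.002 and 0.02 m and x of heatsink in the frame of tray between -0.066 and 0.066 m and y of heatsink in the frame of tray between -0.051 and 0.051 m and z of heatsink in the frame of tray between -0.002 and 0.02 m and value of joint gate above 0.6 rad and contact force between the fingers and tray below 0.3 N), for 0.2 s.
3. the gate is swung fully shut (value of joint gate below 0.09 rad), for 0.2 s.
At the end, for the whole second after the job is handed in: Tray at rest in the lower level: origin 69 to 96 mm inside the mouth, within 5 mm of the middle, 37 to 44 mm above the rack's foot, in line within 0.07 rad; board and heatsink origins within its walls, under 20 mm above its underside; gate within 0.09 rad of shut (x of tray in the frame of rack between 0.069 and 0.096 m and y of tray in the frame of rack between -0.005 and 0.005 m and z of tray in the frame of rack between 0.037 and 0.044 m and angle between the x axis of tray and the x axis of rack, either way round below 0.07 rad and x of board in the frame of tray between -0.066 and 0.066 m and y of board in the frame of tray between -0.051 and 0.051 m and z of board in the frame of tray between -0.002 and 0.02 m and x of heatsink in the frame of tray between -0.066 and 0.066 m and y of heatsink in the frame of tray between -0.051 and 0.051 m and z of heatsink in the frame of tray between -0.002 and 0.02 m and value of joint gate below 0.09 rad and linear speed of tray below 0.02 m/s); the robot touches nothing.
It fails at once if the tray is tipped by more than 0.4 rad (angle between tray's own z axis and vertical above 0.4 rad).
It fails at once if the tray is rammed or wedged in the rack with more than 80 N (contact force between tray and rack above 80 N).
It fails at once if a bystander (reel, tin, tip cleaner, screwdriver, pliers, spare board) is shifted by more than 30 mm (distance of any of reel, flux_tin, tip_cleaner, screwdriver, pliers, spare_board from where it was at the start of the episode above 0.03 m).
It also fails if it takes over 72 s, if anything falls off the work surface, if the arm or the gripper's body presses on something with over 40 N, if the wrist force passes 120 N, or if a joint passes its speed limit or range.

## Working session

There is one attempt and no reset: what is moved stays moved. The work goes in short steps, Python scripts to look and compute and a tool call to move; the robot and the scene stay as the last step left them, time stands still between calls to the robot, and variables do not carry over. Pictures are saved under pics/ and viewed, at most 10 in all, crops included, and the job is handed in when it is done.

Besides the shell and the picture viewer there is one more tool, called after "Emit:" by a JSON object that holds its "method" and its "body". carry_out: Moves the arm, as the interface text tells. Its arguments: {"type":"object","properties":{"gripper":{"type":"array"},"travel":{"type":"array"},"roll":{"type":"array"},"newtons":{"type":"number"}},"required":["gripper","travel","roll"]}

```bash
mkdir -p pics; cat > h.py <<'E'
import numpy as np, cv2
from plant import env, read_camera, ticket
from scipy.spatial.transform import Rotation as R
def snap(n,f=None):
    c=read_camera(n)
    c['K']=np.array([[c['fx'],0,c['cx']],[0,c['fy'],c['cy']],[0,0,1.]])
    if f: cv2.imwrite('pics/'+f,c['pixels'])
    return c
def ray(c,uv,z):
    p=cv2.undistortPoints(np.array(uv,float).reshape(-1,1,2),c['K'],np.array(c['dist'])).reshape(-1,2)
    Rm=cv2.Rodrigues(np.array(c['rvec'],float))[0]; t=np.array(c['tvec'],float).ravel()
    o=-Rm.T@t; d=np.c_[p,np.ones(len(p))]@Rm
    z=np.broadcast_to(z,len(p))
    return o+d*((z-o[2])/d[:,2])[:,None]
def proj(c,P):
    return cv2.projectPoints(np.array(P,float).reshape(-1,1,3),np.array(c['rvec'],float),np.array(c['tvec'],float),c['K'],np.array(c['dist']))[0].reshape(-1,2)
E
python3 - <<'E'
from h import *
o=env.observe()
print(o['time'],o['position'],o['tcp_rot'],o['grip_width'],env.hold_point_z)
for n in('top','scene'):
    c=snap(n,n+'1.png'); Rm=cv2.Rodrigues(np.array(c['rvec']))[0]
    print(n,-Rm.T@np.array(c['tvec']).ravel(),Rm[2],c['fx'])
E
```

```text
0.0 [ 0.17126181 -0.522367    0.20485865] [ 9.87481981e-01  1.57730715e-01 -6.81743087e-05 -5.94884895e-04] 0.09381675916913954 0.0188
top [0.39492598 0.04471438 1.43868955] [ 0.10544433 -0.01692002 -0.99428125] 469.57309887796026
scene [1.09080083 0.81623554 0.73031433] [-0.48350426 -0.66925949 -0.56419444] 380.47758156214417
```

View pics/top1.png

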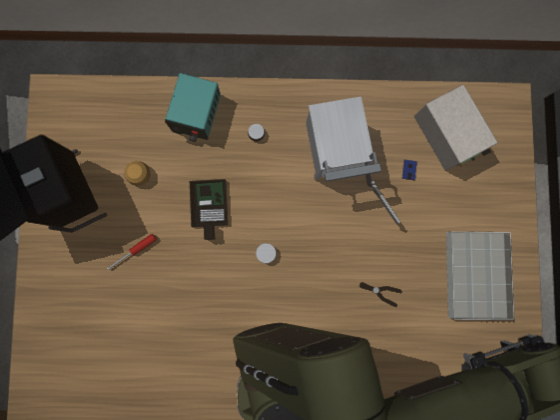

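View pics/scene1.png

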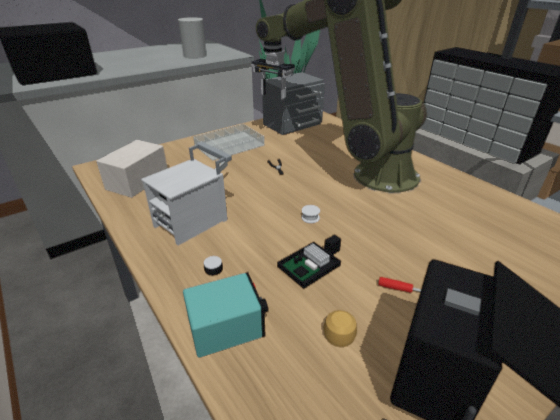

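The top view (+x up, +y left) shows the tray at (209,203) with its grip at (209,232). The rack top is at about (341,137), the lamp bar at (350,171), and the gate runs from (368,180) to (400,228). The reel is at (266,253) and the flux tin at (256,131).

```bash
python3 - <<'E'
from h import *
im=cv2.imread('pics/top1.png')
a=cv2.resize(im[170:250,170:250],None,fx=5,fy=5,interpolation=cv2.INTER_CUBIC)
b=cv2.resize(im[90:240,300:415],None,fx=3.6,fy=3.6,interpolation=cv2.INTER_CUBIC)
H=max(a.shape[0],b.shape[0]);o=np.zeros((H,a.shape[1]+b.shape[1],3),np.uint8)
a=np.clip(a.astype(float)*2.0,0,255).astype(np.uint8)
o[:a.shape[0],:a.shape[1]]=a;o[:b.shape[0],a.shape[1]:]=b
print(o.shape,a.shape);o=o[:600,:800];cv2.imwrite('pics/crop1.png',o)
c=snap('top')
# dark mask of tray
hsv=cv2.cvtColor(im,cv2.COLOR_BGR2HSV); g=im.max(2)
m=(g[170:250,170:250]<62).astype(np.uint8)
cs,_=cv2.findContours(m,cv2.RETR_EXTERNAL,cv2.CHAIN_APPROX_NONE)
k=max(cs,key=cv2.contourArea)+np.array([170,170])
print(cv2.contourArea(k),cv2.boundingRect(k),cv2.minAreaRect(k))
r=cv2.minAreaRect(k); print(cv2.boxPoints(r)); print(ray(c,cv2.boxPoints(r),0.02))
E
```

```text
(540, 814, 3) (400, 400, 3)
1727.0 (190, 179, 38, 61) ((208.6845703125, 209.4298095703125), (59.531673431396484, 36.55161666870117), 87.61405944824219)
[[189.18544 180.4506 ]
 [225.70537 178.92894]
 [228.1837  238.40901]
 [191.66377 239.93068]]
[[0.63391853 0.28087548 0.02      ]
 [0.64032132 0.16976347 0.02      ]
 [0.45887469 0.15809947 0.02      ]
 [0.45283613 0.2677626  0.02      ]]
```

View pics/crop1.png

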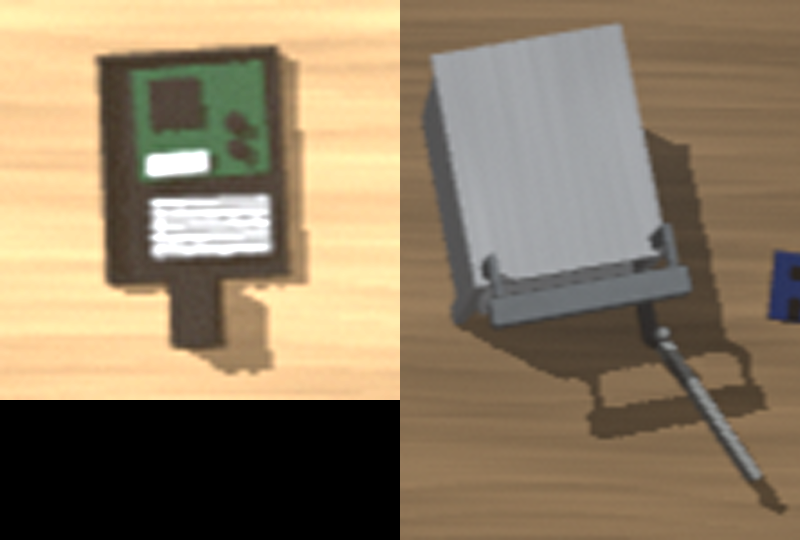

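The crop shows these corners:
- **Tray rim (crop a):** (98,57), (276,46), (290,280), (110,285). The grip block's front end is at about (173..222,346).
- **Rack top:** (432,55), (620,25), (662,252).
- **Lamp bar:** (490,302), (687,266), (691,290), (495,326).
- **Gate:** runs from (655,335) to (757,475).

```bash
python3 - <<'E'
from h import *
np.set_printoptions(precision=4,suppress=True)
c=snap('top')
A=lambda p:(np.array(p,float)+.5)/5-.5+170
B=lambda p:(np.array(p,float)-[400,0]+.5)/3.6-.5+[300,90]
def frame(P): return P[:,:2]
t=ray(c,A([[98,57],[276,46],[290,278],[110,285]]),.02); print('tray rim',t,t.mean(0), np.linalg.norm(np.diff(t,axis=0),axis=1))
print('grip top front',ray(c,A([[173,346],[222,346]]),.052))
r=ray(c,B([[432,55],[620,25],[662,252]]),.171); print('rack top',r)
d=r[0]-r[1]; print('yaw from y',np.arctan2(-d[0],d[1]),np.linalg.norm(d)); d=r[1]-r[2]; print('yaw x',np.arctan2(d[1],d[0]),np.linalg.norm(d))
l=ray(c,B([[490,302],[687,266],[691,290],[495,326]]),.22);print('lamp',l)
d=l[0]-l[1]+l[3]-l[2];print('yaw lamp',np.arctan2(-d[0],d[1]),np.linalg.norm(d)/2)
g=ray(c,B([[655,335],[757,475]]),.083);print('gate',g,np.linalg.norm(g[1]-g[0]))
for n,p in dict(reel=(266,253),tin=(256,131),teal=(193,90),tealn=(205,137)).items(): print(n,ray(c,[p],.03))
E
```

```text
tray rim [[0.6322 0.2808 0.02  ]
 [0.6407 0.1725 0.02  ]
 [0.4988 0.1608 0.02  ]
 [0.493  0.2692 0.02  ]] [0.5662 0.2208 0.02  ] [0.1086 0.1424 0.1086]
grip top front [[0.4553 0.226  0.052 ]
 [0.4557 0.1972 0.052 ]]
rack top [[ 0.8267 -0.069   0.171 ]
 [ 0.8535 -0.2154  0.171 ]
 [ 0.6744 -0.2463  0.171 ]]
yaw from y 0.1815396120461718 0.14875563853239776
yaw x 0.17093123805102098 0.18177422065688292
lamp [[ 0.6242 -0.108   0.22  ]
 [ 0.6534 -0.2534  0.22  ]
 [ 0.6355 -0.2562  0.22  ]
 [ 0.6064 -0.1117  0.22  ]]
yaw lamp 0.1984370915350785 0.147823841628961
gate [[ 0.6248 -0.26    0.083 ]
 [ 0.5115 -0.3419  0.083 ]] 0.13981953120663768
reel [[0.4164 0.0435 0.03  ]]
tin [[0.7891 0.0795 0.03  ]]
teal [[0.9157 0.2765 0.03  ]]
tealn [[0.7676 0.2352 0.03  ]]
```

Emit:
{"method": "carry_out", "body": {"gripper": [9.4, 9.4, 9.4, 9.4, 9.4, 9.4, 9.4, 9.4, 9.4, 9.4], "travel": [[3.3, -2.3, -0.4], [3.3, -2.3, -0.4], [3.3, -2.3, -0.4], [3.3, -2.3, -0.4], [3.3, -2.3, -0.4], [3.3, -2.3, -0.4], [3.3, -2.3, -0.4], [3.3, -2.3, -0.4], [3.3, -2.3, -0.4], [3.3, -2.3, -0.4]], "roll": [0.013, 0.013, 0.013, 0.013, 0.013, 0.013, 0.013, 0.013, 0.013, 0.013]}}

```text
time: 1.03
position: [0.4324, -0.2143, 0.2458]
tcp_rot: [0.996, 0.093, 0.0, 0.0]
ft_force: [-0.4, -0.7, 0.1]
grip_width: 0.0937
grasp_force: 0.0
```

Emit:
{"method": "carry_out", "body": {"gripper": [9.4, 9.4, 9.4, 9.4, 9.4, 9.4, 9.4, 9.4, 9.4, 9.4], "travel": [[3.0, -2.8, 0], [3.0, -2.8, 0], [3.0, -2.8, 0], [3.0, -2.8, 0], [3.0, -2.8, 0], [3.0, -2.8, 0], [3.0, -2.8, 0], [3.0, -2.8, 0], [3.0, -2.8, 0], [3.0, -2.8, 0]], "roll": [0, 0, 0, 0, 0, 0, 0, 0, 0, 0]}}

```text
time: 1.87
position: [0.6749, 0.1166, 0.2452]
tcp_rot: [0.996, 0.093, -0.0, 0.0]
ft_force: [-0.2, -0.8, 0.2]
grip_width: 0.0938
grasp_force: 0.0
```

```bash
cat >> h.py <<'E'
def st():
    o=env.observe(); M=R.from_quat(o['tcp_rot']).as_matrix()
    np.set_printoptions(precision=4,suppress=True)
    print('t%.2f'%o['time'],'p',np.array(o['position']),'j',np.array(o['joint_pos']),'F',np.array(o['ft_force']),'w%.4f'%o['grip_width'],'g',o['grasp_force'])
    z=M[:,2]; print('x',M[:,0],'y',M[:,1],'z',z,'lean %.3f az %.3f yawx %.3f'%(np.arccos(-z[2]),np.arctan2(z[1],z[0]),np.arctan2(M[1,0],M[0,0])))
    return o,M
E
python3 -c "
from h import *
st()"
```

```text
t1.87 p [0.6749 0.1166 0.2452] j [ 0.1176  0.5963  1.0091 -0.      1.5365  1.5015] F [-0.2408 -0.8048  0.2481] w0.0938 g 0.0
x [ 0.9826  0.1858 -0.0004] y [ 0.1858 -0.9826  0.    ] z [-0.0004 -0.0001 -1.    ] lean 0.000 az -2.927 yawx 0.187
```

Emit:
{"method": "carry_out", "body": {"gripper": [9.4, 9.4, 9.4, 9.4, 9.4, 9.4], "travel": [[2, -3.5, 0], [4, 0, 0], [4, 0, 0], [4, 0, 0], [4, 0, 0], [0, 0, 0]], "roll": [0, 0, 0, 0, 0, 0]}}

```text
time: 2.37
position: [0.7875, 0.1713, 0.2404]
tcp_rot: [0.996, 0.093, 0.0, -0.0]
ft_force: [0.0, -0.2, -1.6]
grip_width: 0.094
grasp_force: 0.0
```

```bash
python3 -c "
from h import *
st()"
```

```text
t2.37 p [0.7875 0.1713 0.2404] j [0.1687 1.0151 0.317  0.0002 1.8086 1.5528] F [ 0.0497 -0.2399 -1.6051] w0.0940 g 0.0
x [0.9826 0.1856 0.0009] y [ 0.1856 -0.9826 -0.0002] z [ 0.0009  0.0004 -1.    ] lean 0.001 az 0.385 yawx 0.187
```

Emit:
{"method": "carry_out", "body": {"gripper": [9.4, 9.4, 9.4, 9.4, 9.4], "travel": [[4, 0, 0], [4, 0, 0], [4, 0, 0], [4, 0, 0], [0, 0, 0]], "roll": [0, 0, 0, 0, 0]}}

```text
time: 2.78
position: [0.8279, 0.1759, 0.2094]
tcp_rot: [0.995, 0.093, 0.043, -0.005]
ft_force: [0.4, 0.8, -0.5]
grip_width: 0.0938
grasp_force: 0.0
```

```bash
python3 -c "
from h import *
st()"
```

```text
t2.78 p [0.8279 0.1759 0.2094] j [0.1648 1.0962 0.2406 0.0042 1.718  1.5498] F [ 0.3952  0.8319 -0.5091] w0.0938 g 0.0
x [0.979  0.1847 0.0868] y [ 0.1856 -0.9826 -0.0023] z [ 0.0849  0.0184 -0.9962] lean 0.087 az 0.213 yawx 0.186
```

Emit:
{"method": "carry_out", "body": {"gripper": [9.4, 9.4, 9.4, 9.4, 9.4, 9.4, 9.4, 9.4], "travel": [[4, 0, 0], [4, 0, 0], [4, 0, 0], [4, 0, 0], [4, 0, 0], [4, 0, 0], [4, 0, 0], [0, 0, 0]], "roll": [0, 0, 0, 0, 0, 0, 0, 0]}}

```text
time: 3.45
position: [0.8802, 0.1815, 0.1914]
tcp_rot: [0.988, 0.092, 0.126, -0.014]
ft_force: [0.4, 0.5, -1.0]
grip_width: 0.094
grasp_force: 0.0
```

```bash
python3 -c "
from h import *
st()"
```

```text
t3.45 p [0.8802 0.1815 0.1914] j [0.1589 1.1286 0.2382 0.0122 1.5213 1.5441] F [ 0.4198  0.4776 -0.9755] w0.0940 g 0.0
x [0.9513 0.1789 0.251 ] y [ 0.1862 -0.9825 -0.0053] z [ 0.2457  0.0518 -0.968 ] lean 0.254 az 0.208 yawx 0.186
```

Emit:
{"method": "carry_out", "body": {"gripper": [9.4, 9.4, 9.4, 9.4, 9.4, 9.4, 9.4, 9.4, 9.4, 9.4], "travel": [[4, 0, 0], [4, 0, 0], [4, 0, 0], [4, 0, 0], [4, 0, 0], [4, 0, 0], [4, 0, 0], [4, 0, 0], [4, 0, 0], [0, 0, 0]], "roll": [0, 0, 0, 0, 0, 0, 0, 0, 0, 0]}}

```text
time: 4.28
position: [0.9289, 0.1864, 0.233]
tcp_rot: [0.968, 0.091, 0.232, -0.026]
ft_force: [0.2, -0.6, 0.2]
grip_width: 0.0939
grasp_force: 0.0
```

```bash
python3 -c "
from h import *
st()"
```

```text
t4.28 p [0.9289 0.1864 0.233 ] j [0.1528 1.1052 0.2347 0.0238 1.3321 1.5371] F [ 0.165  -0.6197  0.2026] w0.0939 g 0.0
x [0.8764 0.1634 0.4531] y [ 0.1872 -0.9823 -0.0079] z [ 0.4437  0.0917 -0.8915] lean 0.470 az 0.204 yawx 0.184
```

Emit:
{"method": "carry_out", "body": {"gripper": [9.4, 9.4, 9.4, 9.4, 9.4], "travel": [[4, 0.5, 0], [4, 0.5, 0], [4, 0.5, 0], [4, 0.5, 0], [0, 0, 0]], "roll": [0, 0, 0, 0, 0]}}

```text
time: 4.7
position: [0.9465, 0.1679, 0.2699]
tcp_rot: [0.957, 0.089, 0.276, -0.029]
ft_force: [-0.2, 0.5, 0.4]
grip_width: 0.0938
grasp_force: 0.0
```

```bash
cat >> h.py <<'E'
def go(target,o,M,n=None):
    d=M.T@(np.array(target)-np.array(o['position']))*100
    n=n or int(np.ceil(np.linalg.norm(d)/4.1)); print('tool cm',d,'rows',n,'per row',d/n)
E
python3 -c "
from h import *
o,M=st()
g=np.array([.4725,.2135,.036]); z=M[:,2]
go(g-z*.15,o,M)"
```

```text
t4.70 p [0.9465 0.1679 0.2699] j [0.1267 1.0753 0.2347 0.04   1.2703 1.512 ] F [-0.1883  0.4928  0.4452] w0.0938 g 0.0
x [0.8318 0.1533 0.5334] y [ 0.1858 -0.9826 -0.0073] z [ 0.523   0.1052 -0.8458] lean 0.563 az 0.198 yawx 0.182
tool cm [-51.2032 -13.1106 -19.5295] rows 14 per row [-3.6574 -0.9365 -1.395 ]
```

Emit:
{"method": "carry_out", "body": {"gripper": [9.4, 9.4, 9.4, 9.4, 9.4, 9.4, 9.4], "travel": [[-3.66, -0.94, -1.4], [-3.66, -0.94, -1.4], [-3.66, -0.94, -1.4], [-3.66, -0.94, -1.4], [-3.66, -0.94, -1.4], [-3.66, -0.94, -1.4], [-3.66, -0.94, -1.4]], "roll": [0, 0, 0, 0, 0, 0, 0]}}

```text
time: 5.28
position: [0.7527, 0.1815, 0.2325]
tcp_rot: [0.957, 0.089, 0.274, -0.03]
ft_force: [0.9, 1.3, 1.1]
grip_width: 0.0936
grasp_force: 0.0
```

Emit:
{"method": "carry_out", "body": {"gripper": [9.4, 9.4, 9.4, 9.4, 9.4, 9.4, 9.4, 9.4], "travel": [[-3.66, -0.94, -1.4], [-3.66, -0.94, -1.4], [-3.66, -0.94, -1.4], [-3.66, -0.94, -1.4], [-3.66, -0.94, -1.4], [-3.66, -0.94, -1.4], [-3.66, -0.94, -1.4], [0, 0, 0]], "roll": [0, 0, 0, 0, 0, 0, 0, 0]}}

```text
time: 5.95
position: [0.4719, 0.1961, 0.1783]
tcp_rot: [0.958, 0.09, 0.272, -0.029]
ft_force: [-0.8, 0.0, -0.6]
grip_width: 0.0942
grasp_force: 0.0
```

```bash
python3 -c "
from h import *
o,M=st()
snap('wrist','w1.png')
g=np.array([.4725,.2135,.036]); z=M[:,2]
go(g-z*.15,o,M)"
```

```text
t5.95 p [0.4719 0.1961 0.1783] j [ 0.3688 -0.0269  2.0614 -0.1645  0.5658  1.8671] F [-0.8367  0.0191 -0.5652] w0.0942 g 0.0
x [0.8362 0.1561 0.5258] y [ 0.188  -0.9821 -0.0074] z [ 0.5152  0.105  -0.8506] lean 0.554 az 0.201 yawx 0.185
tool cm [-7.16   -1.5876 -2.6798] rows 2 per row [-3.58   -0.7938 -1.3399]
```

View pics/w1.png

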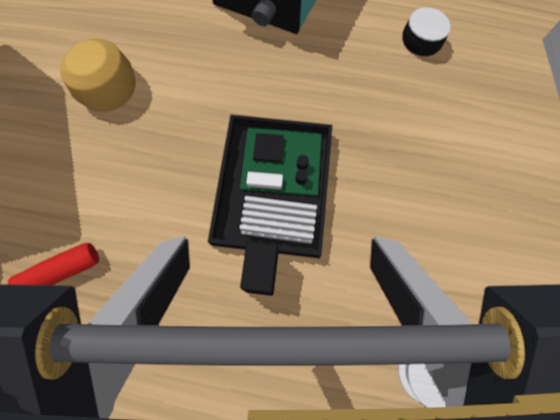

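The wrist view shows the tray rim corners at (231,116), (331,124), (321,255) and (209,243). The grip block spans columns 242–278 and rows 240–293, between the open fingers.

```bash
python3 - <<'E'
from h import *
o,M=st(); c=snap('wrist'); im=c['pixels']
g=im.max(2)
m=((g<60)).astype(np.uint8); m[:100]=0;m[300:]=0;m[:,:200]=0;m[:,340:]=0
ii=cv2.morphologyEx(m,cv2.MORPH_OPEN,np.ones((41,41)) ) if 0 else m
for row in (130,150,200,225,262,270,280):
    xs=np.where(m[row])[0]; print(row,xs.min(),xs.max())
for col in (240,280,310):
    ys=np.where(m[:,col])[0]; print('col',col,ys.min(),ys.max())
far=ray(c,[[231,116],[331,124]],.02); print(far)
near=ray(c,[[209,243],[321,255]],.0); print('near floor',near)
for r in (262,280):
    xs=np.where(m[r])[0]; print('grip',ray(c,[[xs.min(),r],[xs.max(),r]],.05))
i2=cv2.resize(im[100:310,190:350],None,fx=3.7,fy=2.8 if 0 else 3.7*.75,interpolation=cv2.INTER_CUBIC)
i2=cv2.resize(im[100:310,190:350],None,fx=2.8,fy=2.8,interpolation=cv2.INTER_CUBIC)
cv2.imwrite('pics/w1c.png',np.clip(i2.astype(float)*1.8,0,255).astype(np.uint8))
E
```

```text
t6.00 p [0.4752 0.1967 0.1804] j [ 0.3669 -0.0234  2.0539 -0.1626  0.5659  1.8636] F [ 1.1924 -0.066   1.2306] w0.0940 g 0.0
x [0.8343 0.1557 0.5289] y [ 0.1883 -0.9821 -0.0079] z [ 0.5182  0.1062 -0.8487] lean 0.557 az 0.202 yawx 0.184
130 230 330
150 226 329
200 217 325
225 213 323
262 245 277
270 244 276
280 243 274
col 240 121 252
col 280 125 257
col 310 128 261
[[0.6384 0.283  0.02  ]
 [0.6485 0.1757 0.02  ]]
near floor [[0.5022 0.277  0.    ]
 [0.5115 0.163  0.    ]]
grip [[0.4839 0.2303 0.05  ]
 [0.4891 0.203  0.05  ]]
grip [[0.4685 0.2286 0.05  ]
 [0.4735 0.2026 0.05  ]]
```

View pics/w1c.png

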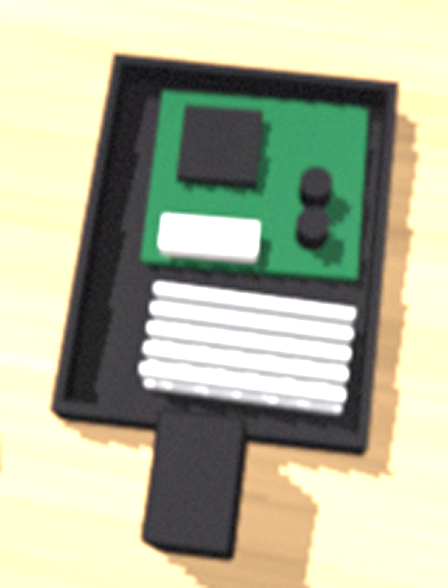

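```bash
python3 - <<'E'
from h import *
o,M=st(); z=M[:,2]
g=np.array([.483,.2155,.037])
go(g-z*.08,o,M); print('then z 9.9 cm')
c=snap('wrist'); print('front edge',ray(c,[[242,292],[273,296.5]],.052))
E
```

```text
t6.05 p [0.4773 0.1969 0.1815] j [ 0.3656 -0.021   2.0494 -0.1619  0.5658  1.8623] F [ 0.8858 -0.3661  0.5535] w0.0939 g 0.0
x [0.8334 0.1548 0.5306] y [ 0.1877 -0.9822 -0.0083] z [ 0.5199  0.1065 -0.8476] lean 0.559 az 0.202 yawx 0.184
tool cm [-6.9083 -1.6038  4.7408] rows 3 per row [-2.3028 -0.5346  1.5803]
then z 9.9 cm
front edge [[0.4608 0.2275 0.052 ]
 [0.4621 0.201  0.052 ]]
```

Emit:
{"method": "carry_out", "body": {"gripper": [8, 8, 8, 7, 7, 7], "travel": [[-2.3, -0.53, 1.6], [-2.3, -0.53, 1.6], [-2.3, -0.53, 1.6], [0, 0, 3], [0, 0, 2], [0, 0, 0]], "roll": [0, 0, 0, 0, 0, 0]}}

```text
time: 6.6
position: [0.4692, 0.2115, 0.0583]
tcp_rot: [0.958, 0.089, 0.272, -0.029]
ft_force: [-0.7, -0.2, -0.6]
grip_width: 0.0706
grasp_force: 0.0
```

```bash
python3 - <<'E'
from h import *
o,M=st(); z=M[:,2]
g=np.array([.485,.2145,.037])
go(g+z*.0188,o,M)
E
```

```text
t6.60 p [0.4692 0.2115 0.0583] j [ 0.4108  0.2144  2.1487 -0.4481  0.2591  2.2008] F [-0.7291 -0.2051 -0.6432] w0.0706 g 0.0
x [0.8362 0.1542 0.5262] y [ 0.1857 -0.9826 -0.0071] z [ 0.516   0.1037 -0.8503] lean 0.554 az 0.198 yawx 0.182
tool cm [0.2512 0.016  4.5353] rows 2 per row [0.1256 0.008  2.2677]
```

Emit:
{"method": "carry_out", "body": {"gripper": [7, 7, 7, 7], "travel": [[0.1, 0, 1.5], [0.1, 0, 1.5], [0.05, 0, 1.5], [0, 0, 0]], "roll": [0, 0, 0, 0]}}

```text
time: 6.93
position: [0.4947, 0.2166, 0.0236]
tcp_rot: [0.957, 0.088, 0.273, -0.029]
ft_force: [0.6, 0.1, -0.6]
grip_width: 0.0702
grasp_force: 0.0
```

```bash
python3 - <<'E'
from h import *
o,M=st(); z=M[:,2]
g=np.array([.485,.2145,.037])
go(g+z*.0188,o,M)
E
```

```text
t6.93 p [0.4947 0.2166 0.0236] j [ 0.3974  0.34    2.0982 -0.5979  0.1869  2.3441] F [ 0.5997  0.1312 -0.5605] w0.0702 g 0.0
x [0.8348 0.1535 0.5287] y [ 0.1854 -0.9826 -0.0074] z [ 0.5184  0.1042 -0.8487] lean 0.557 az 0.198 yawx 0.182
tool cm [-0.1366  0.0191  0.2214] rows 1 per row [-0.1366  0.0191  0.2214]
```

Emit:
{"method": "carry_out", "body": {"gripper": [4, 3.2, 2.9, 2.5, 2, 2, 2, 2], "travel": [[0, 0, 0.1], [0, 0, 0], [0, 0, 0], [0, 0, 0], [0, 0, 0], [0, 0, 0], [0, 0, 0], [0, 0, 0]], "roll": [0, 0, 0, 0, 0, 0, 0, 0], "newtons": 90}}

```text
time: 7.6
position: [0.4942, 0.217, 0.0238]
tcp_rot: [0.957, 0.089, 0.274, -0.03]
ft_force: [-3.4, -2.1, 6.8]
grip_width: 0.0276
grasp_force: 59.8
```

```bash
python3 - <<'E'
from h import *
o,M=st(); z=M[:,2]
E
```

```text
t7.60 p [0.4942 0.217  0.0238] j [ 0.3982  0.339   2.0998 -0.6016  0.1852  2.3478] F [-3.4082 -2.0638  6.808 ] w0.0276 g 59.78183627128601
x [0.834  0.154  0.5298] y [ 0.1865 -0.9824 -0.0079] z [ 0.5193  0.1054 -0.8481] lean 0.558 az 0.200 yawx 0.183
```

Emit:
{"method": "carry_out", "body": {"gripper": [2, 2, 2, 2, 2, 2], "travel": [[0.16, 0, -0.25], [0.21, 0, -0.34], [0.21, 0, -0.34], [0.21, 0, -0.34], [0.21, 0, -0.34], [0, 0, 0]], "roll": [0, 0, 0, 0, 0, 0]}}

```text
time: 8.1
position: [0.4941, 0.217, 0.043]
tcp_rot: [0.957, 0.089, 0.274, -0.03]
ft_force: [0.0, 0.4, -2.6]
grip_width: 0.0276
grasp_force: 60.0
```

```bash
python3 - <<'E'
from h import *
o,M=st()
print(o['wrist_torque'])
w=snap('wrist')['pixels'];s=snap('scene')['pixels'];t=snap('top')['pixels']
a=cv2.resize(w[80:300,180:400],(400,400)); b=cv2.resize(s[200:300,250:370],(400,333))
o=np.zeros((400,800,3),np.uint8);o[:,:400]=a;o[:333,400:]=b
cv2.imwrite('pics/l1.png',np.clip(o*1.6,0,255).astype(np.uint8))
E
```

```text
t8.10 p [0.4941 0.217  0.043 ] j [ 0.398   0.2942  2.0949 -0.4779  0.2278  2.2214] F [ 0.0044  0.3701 -2.6009] w0.0276 g 59.96468782424927
x [0.8341 0.1541 0.5296] y [ 0.1866 -0.9824 -0.0081] z [ 0.519   0.1056 -0.8482] lean 0.558 az 0.201 yawx 0.183
[-0.0983  0.6816 -0.0194]
```

View pics/l1.png

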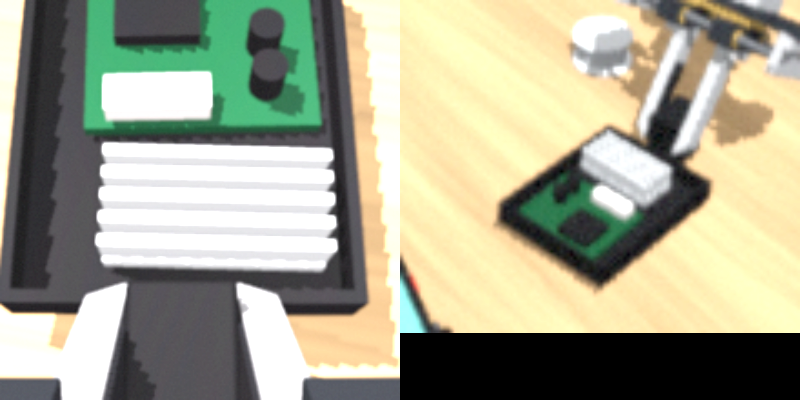

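The crop shows the tray held by its block between the fingers, with the board and heatsink in place. The scene view can't settle whether it is level, so I'll lift further and triangulate.

Emit:
{"method": "carry_out", "body": {"gripper": [2, 2, 2, 2, 2, 2, 2], "travel": [[0.21, 0, -0.34], [0.27, 0, -0.43], [0.27, 0, -0.43], [0.27, 0, -0.43], [0.27, 0, -0.43], [0.27, 0, -0.43], [0, 0, 0]], "roll": [0, 0, 0, 0, 0, 0, 0]}}

```text
time: 8.83
position: [0.4945, 0.2169, 0.0731]
tcp_rot: [0.957, 0.089, 0.274, -0.03]
ft_force: [-0.1, 0.2, -3.0]
grip_width: 0.0275
grasp_force: 60.0
```

```bash
python3 - <<'E'
from h import *
o,M=st()
w=snap('wrist')['pixels'];s=snap('scene')['pixels']
a=cv2.resize(w[60:300,170:410],(400,400)); b=cv2.resize(s[190:310,250:370],(400,400))
q=np.zeros((400,800,3),np.uint8);q[:,:400]=a;q[:,400:]=b
cv2.imwrite('pics/l2.png',np.clip(q*1.6,0,255).astype(np.uint8))
E
```

```text
t8.83 p [0.4945 0.2169 0.0731] j [ 0.3974  0.2286  2.082  -0.36    0.2983  2.0988] F [-0.12    0.2008 -2.9875] w0.0275 g 59.96478080749512
x [0.8335 0.1539 0.5307] y [ 0.1867 -0.9824 -0.0084] z [ 0.52    0.106  -0.8475] lean 0.559 az 0.201 yawx 0.183
```

View pics/l2.png

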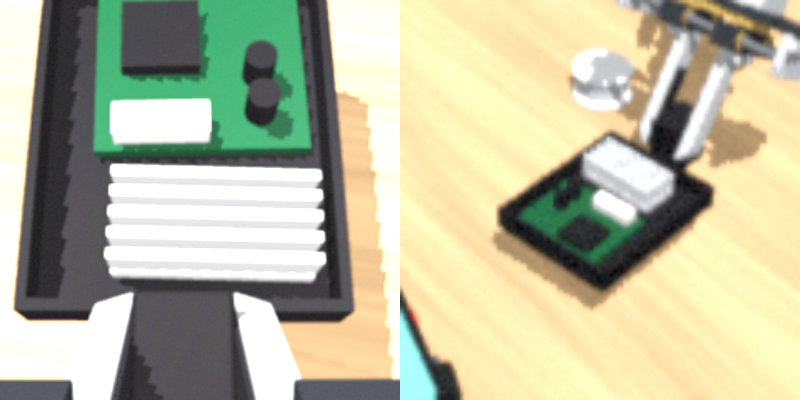

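```bash
python3 - <<'E'
from h import *
o,M=st(); c=snap('scene')
px=(np.array([[500,208],[605,272],[712,188],[612,134]],float)-[400,0]+.5)/3.3333-.5+[250,190]
P=np.array([[70,-55,20],[70,55,20],[-70,55,20],[-70,-55,20]])/1000.
ok,rv,tv=cv2.solvePnP(P,px,c['K'],np.array(c['dist']),flags=cv2.SOLVEPNP_ITERATIVE)
Rc=cv2.Rodrigues(np.array(c['rvec']))[0]
T=Rc.T@cv2.Rodrigues(rv)[0]; print(T); print(Rc.T@(tv.ravel()-np.array(c['tvec']).ravel()))
Rt=R.from_euler('z',.187).as_matrix()
for pitch in (0,.1,.2):
  Rp=Rt@R.from_euler('y',pitch).as_matrix(); g=np.array(o['position'])-M[:,2]*.0188
  Q=(P-[-.088,0,.037])@Rp.T+g; print(pitch,(proj(c,Q)-px))
E
```

```text
t8.93 p [0.4942 0.2167 0.072 ] j [ 0.3974  0.2302  2.0829 -0.3616  0.2971  2.1005] F [ 0.16   -0.1426 -3.4957] w0.0277 g 59.9647057056427
x [0.8341 0.1541 0.5297] y [ 0.1866 -0.9824 -0.0081] z [ 0.5191  0.1056 -0.8481] lean 0.558 az 0.201 yawx 0.183
[[ 0.9833 -0.182  -0.0056]
 [ 0.1819  0.9832 -0.0173]
 [ 0.0087  0.016   0.9998]]
[0.5538 0.2165 0.0297]
0 [[-1.7343 -0.5857]
 [-1.2332  0.3914]
 [ 0.1366 -0.7344]
 [-1.3375 -1.6395]]
0.1 [[-1.0679  3.4614]
 [-0.8678  4.4896]
 [ 0.469  -0.5526]
 [-0.9659 -1.4365]]
0.2 [[-0.0157  7.055 ]
 [-0.1095  8.0883]
 [ 0.8421 -0.4528]
 [-0.5563 -1.3109]]
```

```bash
cat >> h.py <<'E'
RO=np.array([.660,-.174,0]); RY=.183
def rack(p): return RO+R.from_euler('z',RY).apply(p)
def inrack(p): return R.from_euler('z',-RY).apply(np.array(p)-RO)
def traypos(o,M,yaw=.185): return np.array(o['position'])-M[:,2]*.0188-R.from_euler('z',yaw).apply([-.088,0,.037])
E
python3 - <<'E'
from h import *
o,M=st(); t=traypos(o,M); print(t, inrack(t))
tgt=rack([-.115,0,.065]); print(tgt)
go(tgt-t+np.array(o['position']),o,M,20)
E
```

```text
t8.98 p [0.494  0.2166 0.0717] j [ 0.3974  0.2306  2.083  -0.3617  0.2971  2.1007] F [ 0.1611 -0.2032 -3.5162] w0.0279 g 59.964637756347656
x [0.8343 0.1541 0.5293] y [ 0.1865 -0.9824 -0.008 ] z [ 0.5187  0.1054 -0.8484] lean 0.558 az 0.200 yawx 0.183
[0.5708 0.2308 0.0507] [-0.014   0.4143  0.0507]
[ 0.5469 -0.1949  0.065 ]
tool cm [-7.7975 41.3716 -6.9387] rows 20 per row [-0.3899  2.0686 -0.3469]
```

Emit:
{"method": "carry_out", "body": {"gripper": [2, 2, 2, 2, 2, 2, 2, 2, 2, 2], "travel": [[-0.19, 1.0, -0.17], [-0.32, 1.7, -0.28], [-0.42, 2.25, -0.38], [-0.42, 2.25, -0.38], [-0.42, 2.25, -0.38], [-0.42, 2.25, -0.38], [-0.42, 2.25, -0.38], [-0.42, 2.25, -0.38], [-0.42, 2.25, -0.38], [-0.42, 2.25, -0.38]], "roll": [0, 0, 0, 0, 0, 0, 0, 0, 0, 0]}}

```text
time: 9.82
position: [0.4821, 0.0026, 0.0792]
tcp_rot: [0.957, 0.089, 0.274, -0.03]
ft_force: [-0.4, 0.5, -3.7]
grip_width: 0.0274
grasp_force: 60.0
```

Emit:
{"method": "carry_out", "body": {"gripper": [2, 2, 2, 2, 2, 2, 2, 2, 2, 2], "travel": [[-0.42, 2.25, -0.38], [-0.42, 2.25, -0.38], [-0.42, 2.25, -0.38], [-0.42, 2.25, -0.38], [-0.42, 2.25, -0.38], [-0.42, 2.25, -0.38], [-0.42, 2.25, -0.38], [-0.42, 2.25, -0.38], [-0.32, 1.7, -0.28], [-0.19, 1.0, -0.17]], "roll": [0, 0, 0, 0, 0, 0, 0, 0, 0, 0]}}

```text
time: 10.65
position: [0.4703, -0.2113, 0.0865]
tcp_rot: [0.957, 0.088, 0.274, -0.029]
ft_force: [0.5, 0.4, -3.1]
grip_width: 0.0273
grasp_force: 60.0
```

```bash
python3 - <<'E'
from h import *
o,M=st(); t=traypos(o,M); print(t, inrack(t))
w=snap('wrist','w2.png');s=snap('scene','s2.png');tt=snap('top','t2.png')
E
```

```text
t10.65 p [ 0.4703 -0.2113  0.0865] j [-0.7175  0.214   2.0567  0.7596  0.6547  0.1041] F [ 0.5376  0.3939 -3.146 ] w0.0273 g 59.975135922431946
x [0.8348 0.1533 0.5288] y [ 0.1851 -0.9827 -0.0073] z [ 0.5186  0.104  -0.8487] lean 0.557 az 0.198 yawx 0.182
[ 0.5471 -0.197   0.0655] [-0.1152 -0.0021  0.0655]
```

View pics/w2.png

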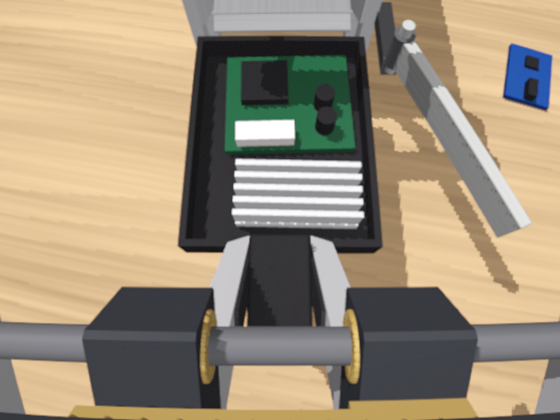

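The wrist view shows the loaded tray level in the grip, with rim far corners at (197,38) and (364,38). The rack sill is above it at about u 213–353, v 10–28. The gate is clear to the right, from (405,35) to (520,228).

```bash
python3 - <<'E'
from h import *
im=cv2.imread('pics/w2.png'); g=cv2.cvtColor(im,cv2.COLOR_BGR2GRAY)
for r in (4,10,16,22,28): print(r,'L',list(g[r,176:226]),'\n   R',list(g[r,340:392]))
print('col 280',list(g[0:45,280]));print('col 230',list(g[0:45,230]))
c=snap('wrist')
print(ray(c,[[213,28],[352,28]],.034),ray(c,[[197,38],[364,38]],.0855))
E
```

```text
4 L [np.uint8(207), np.uint8(208), np.uint8(209), np.uint8(209), np.uint8(209), np.uint8(208), np.uint8(196), np.uint8(169), np.uint8(146), np.uint8(140), np.uint8(141), np.uint8(141), np.uint8(141), np.uint8(142), np.uint8(140), np.uint8(141), np.uint8(142), np.uint8(141), np.uint8(141), np.uint8(140), np.uint8(138), np.uint8(136), np.uint8(137), np.uint8(135), np.uint8(134), np.uint8(135), np.uint8(136), np.uint8(136), np.uint8(136), np.uint8(135), np.uint8(134), np.uint8(135), np.uint8(134), np.uint8(133), np.uint8(134), np.uint8(133), np.uint8(134), np.uint8(147), np.uint8(164), np.uint8(173), np.uint8(172), np.uint8(170), np.uint8(169), np.uint8(170), np.uint8(172), np.uint8(173), np.uint8(172), np.uint8(173), np.uint8(173), np.uint8(173)] 
   R [np.uint8(173), np.uint8(172), np.uint8(173), np.uint8(173), np.uint8(174), np.uint8(173), np.uint8(172), np.uint8(171), np.uint8(170), np.uint8(165), np.uint8(141), np.uint8(115), np.uint8(106), np.uint8(104), np.uint8(104), np.uint8(105), np.uint8(106), np.uint8(104), np.uint8(106), np.uint8(107), np.uint8(107), np.uint8(107), np.uint8
[... 7348 characters left out ...]
uint8(170), np.uint8(171), np.uint8(171), np.uint8(171), np.uint8(167), np.uint8(159), np.uint8(165), np.uint8(175), np.uint8(179), np.uint8(180), np.uint8(181), np.uint8(179), np.uint8(179), np.uint8(181), np.uint8(182), np.uint8(183), np.uint8(184), np.uint8(183), np.uint8(183), np.uint8(183), np.uint8(183), np.uint8(180), np.uint8(166), np.uint8(143), np.uint8(135), np.uint8(139), np.uint8(137), np.uint8(118), np.uint8(73), np.uint8(47), np.uint8(46), np.uint8(45), np.uint8(39), np.uint8(28), np.uint8(24), np.uint8(26), np.uint8(22)]
[[ 0.65193498 -0.11833038  0.034     ]
 [ 0.67237195 -0.23103744  0.034     ]] [[ 0.59696593 -0.13102178  0.0855    ]
 [ 0.6161003  -0.23660609  0.0855    ]]
```

Emit:
{"method": "carry_out", "body": {"gripper": [2, 2, 2, 2, 2, 2, 2, 2, 2, 2], "travel": [[-0.28, 0.02, 0.45], [-0.28, 0.02, 0.45], [-0.28, 0.03, 0.45], [-0.3, 0.03, 0.47], [0.42, 0, 0.26], [0.68, 0, 0.42], [0.85, 0.01, 0.53], [0.85, 0.01, 0.53], [0.6, 0, 0.37], [0, 0, 0]], "roll": [0, 0, 0, 0, 0, 0, 0, 0, 0, 0]}}

```text
time: 11.68
position: [0.5115, -0.2025, 0.0656]
tcp_rot: [0.957, 0.09, 0.274, -0.03]
ft_force: [-0.3, -0.0, -4.1]
grip_width: 0.0278
grasp_force: 60.0
```

```bash
sed -i 's/^RO=.*/RO=np.array([.6622,-.1747,0]); RY=.18/' h.py; python3 - <<'E'
from h import *
o,M=st(); t=traypos(o,M); print(t, inrack(t))
w=snap('wrist','w3.png');s=snap('scene','s3.png')
a=cv2.resize(w['pixels'][0:120,170:410],(480,240),interpolation=cv2.INTER_CUBIC)
b=cv2.resize(s['pixels'][130:250,120:280],(800,600)[:1]+(600,),interpolation=cv2.INTER_CUBIC)
b=cv2.resize(s['pixels'][150:240,140:245],(420,360),interpolation=cv2.INTER_CUBIC)
q=np.zeros((600,480,3),np.uint8); q[:240]=a; q[240:,:420]=b
cv2.imwrite('pics/m1.png',np.clip(q*1.3,0,255).astype(np.uint8))
E
```

```text
t11.68 p [ 0.5115 -0.2025  0.0656] j [-0.6409  0.3122  1.9915  0.7865  0.5922  0.1317] F [-0.3122 -0.0483 -4.1308] w0.0278 g 59.974411725997925
x [0.8338 0.1554 0.5297] y [ 0.1878 -0.9822 -0.0075] z [ 0.5191  0.1057 -0.8481] lean 0.558 az 0.201 yawx 0.184
[ 0.5882 -0.1883  0.0445] [-0.0752 -0.0001  0.0445]
```

View pics/m1.png

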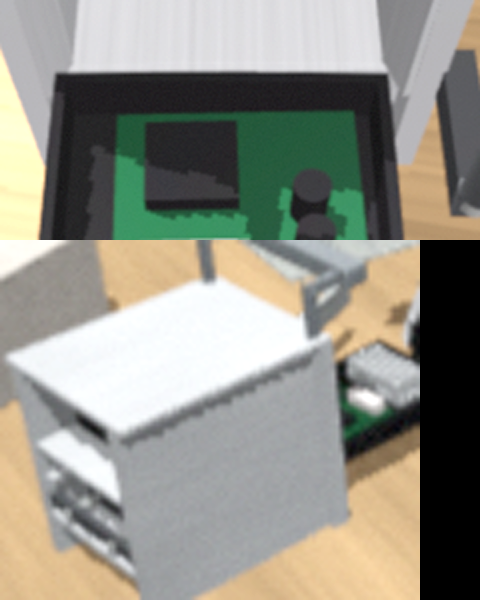

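The wrist crop shows the tray front edge just at the mouth, between the flared cheeks. The rim corners are at (55,73) and (390,73) in the crop. The shelf junctions are at about u 75 and u 382 at row 65.

```bash
python3 - <<'E'
from h import *
im=cv2.imread('pics/w3.png'); g=cv2.cvtColor(im,cv2.COLOR_BGR2GRAY).astype(int)
for r in (8,16,24,30): print(r,'L',[int(v) for v in g[r,198:218]],'R',[int(v) for v in g[r,350:370]])
for r in (42,48,56): print(r,'L',[int(v) for v in g[r,188:204]],'R',[int(v) for v in g[r,358:376]])
c=snap('wrist')
s=ray(c,[[207,32],[361,32]],.040); t=ray(c,[[197.2,36.5],[364.5,36.5]],.0625)
for n,p in (('shelf',s),('tray',t)): print(n,inrack(p),np.linalg.norm(p[0]-p[1]),inrack(p.mean(0)))
E
```

```text
8 L [132, 132, 133, 129, 124, 123, 124, 123, 124, 128, 151, 170, 174, 172, 169, 169, 170, 172, 173, 174] R [171, 172, 173, 173, 171, 169, 170, 169, 154, 119, 103, 103, 102, 102, 102, 103, 105, 104, 105, 104]
16 L [133, 133, 132, 133, 133, 129, 125, 124, 128, 146, 166, 173, 172, 170, 168, 170, 171, 173, 173, 173] R [172, 172, 174, 174, 172, 171, 171, 170, 167, 148, 118, 103, 103, 103, 106, 105, 104, 103, 104, 105]
24 L [134, 134, 133, 132, 132, 134, 133, 130, 138, 161, 172, 174, 171, 170, 168, 171, 172, 173, 173, 172] R [173, 172, 173, 174, 175, 173, 172, 171, 170, 167, 144, 115, 106, 106, 105, 104, 105, 106, 105, 104]
30 L [135, 134, 134, 134, 133, 132, 134, 137, 151, 167, 173, 172, 170, 168, 170, 171, 172, 173, 172, 173] R [174, 173, 173, 175, 175, 175, 174, 172, 172, 169, 157, 131, 109, 103, 104, 105, 106, 106, 106, 106]
42 L [142, 142, 140, 137, 136, 136, 135, 130, 105, 62, 34, 27, 28, 29, 26, 25] R [26, 28, 28, 31, 30, 42, 82, 123, 138, 133, 119, 109, 105, 105, 114, 132, 143, 144]
48 L [143, 142, 143, 142, 139, 134, 133, 121, 90, 55, 45, 47, 44, 36, 26, 22] R [21, 26, 29, 31, 28, 30, 58, 112, 139, 133, 114, 105, 105, 112, 114, 115, 126, 137]
56 L [142, 142, 143, 143, 142, 143, 136, 98, 57, 46, 48, 48, 45, 35, 25, 20] R [19, 23, 25, 30, 30, 33, 35, 48, 78, 100, 103, 104, 104, 115, 132, 141, 143, 142]
shelf [[ 0.01135609  0.05481199  0.04      ]
 [ 0.01156422 -0.05751214  0.04      ]] 0.11232432764995147 [ 0.01146015 -0.00135007  0.04      ]
tray [[-0.01300592  0.05506153  0.0625    ]
 [-0.01286552 -0.05374355  0.0625    ]] 0.10880516299610067 [-0.01293572  0.00065899  0.0625    ]
```

Emit:
{"method": "carry_out", "body": {"gripper": [2, 2, 2, 2, 2, 2, 2, 2], "travel": [[0, 0.1, 0], [0, 0.09, 0], [0.25, 0, 0.16], [0.34, 0, 0.21], [0.34, 0, 0.21], [0.34, 0, 0.21], [0.34, 0, 0.21], [0, 0, 0]], "roll": [0, 0, 0, 0, 0, 0, 0, 0]}}

```text
time: 12.5
position: [0.5297, -0.201, 0.0654]
tcp_rot: [0.957, 0.089, 0.274, -0.03]
ft_force: [0.8, 0.5, -3.1]
grip_width: 0.0278
grasp_force: 60.0
```

Emit:
{"method": "carry_out", "body": {"gripper": [2, 2, 2, 2, 2], "travel": [[0.25, 0, 0.16], [0.25, 0, 0.16], [0.25, 0, 0.16], [0.25, 0, 0.16], [0, 0, 0]], "roll": [0, 0, 0, 0, 0]}}

```text
time: 12.92
position: [0.5412, -0.199, 0.0654]
tcp_rot: [0.957, 0.089, 0.274, -0.03]
ft_force: [0.6, 0.2, -2.6]
grip_width: 0.0275
grasp_force: 60.0
```

```bash
python3 - <<'E'
from h import *
o,M=st(); t=traypos(o,M); print(t, inrack(t),o['wrist_torque'])
E
```

```text
t12.92 p [ 0.5412 -0.199   0.0654] j [-0.5958  0.356   1.9285  0.7594  0.5819  0.2009] F [ 0.6408  0.1804 -2.6275] w0.0275 g 59.97219800949097
x [0.8341 0.1544 0.5296] y [ 0.1867 -0.9824 -0.0077] z [ 0.5191  0.1053 -0.8482] lean 0.558 az 0.200 yawx 0.183
[ 0.618  -0.1848  0.0443] [-0.0453 -0.002   0.0443] [-0.1927  0.3488 -0.053 ]
```

Emit:
{"method": "carry_out", "body": {"gripper": [2, 2, 2, 2, 2, 2, 2, 2], "travel": [[0.21, 0, 0.13], [0.21, 0, 0.13], [0.21, 0, 0.13], [0.21, 0, 0.13], [0.21, 0, 0.13], [0.21, 0, 0.13], [0.21, 0, 0.13], [0.21, 0, 0.13]], "roll": [0, 0, 0, 0, 0, 0, 0, 0]}}

```text
time: 13.58
position: [0.5604, -0.1952, 0.0653]
tcp_rot: [0.957, 0.089, 0.274, -0.03]
ft_force: [-1.2, -0.5, -1.3]
grip_width: 0.0274
grasp_force: 60.0
```

Emit:
{"method": "carry_out", "body": {"gripper": [2, 2, 2, 2, 2, 2, 2, 2], "travel": [[0.25, 0, 0.16], [0.25, 0, 0.16], [0.25, 0, 0.16], [0.25, 0, 0.16], [0.25, 0, 0.16], [0.25, 0, 0.16], [0.25, 0, 0.16], [0, 0, 0]], "roll": [0, 0, 0, 0, 0, 0, 0, 0]}}

```text
time: 14.25
position: [0.5811, -0.1914, 0.0652]
tcp_rot: [0.957, 0.089, 0.274, -0.03]
ft_force: [1.0, 0.7, -0.4]
grip_width: 0.0273
grasp_force: 60.0
```

```bash
python3 - <<'E'
from h import *
o,M=st(); t=traypos(o,M); print(t, inrack(t),o['wrist_torque'])
E
```

```text
t14.25 p [ 0.5811 -0.1914  0.0652] j [-0.5373  0.4136  1.8426  0.7169  0.5728  0.2966] F [ 0.9527  0.6866 -0.4467] w0.0273 g 59.96965527534485
x [0.8341 0.1544 0.5296] y [ 0.1868 -0.9824 -0.0077] z [ 0.519   0.1053 -0.8482] lean 0.558 az 0.200 yawx 0.183
[ 0.6578 -0.1772  0.0441] [-0.0048 -0.0016  0.0441] [-0.1287 -0.0226  0.0041]
```

Emit:
{"method": "carry_out", "body": {"gripper": [2, 2, 2, 2, 2, 2, 2, 2], "travel": [[0.25, 0, 0.16], [0.3, 0, 0.185], [0.3, 0, 0.185], [0.3, 0, 0.185], [0.3, 0, 0.185], [0.3, 0, 0.185], [0.3, 0, 0.185], [0.3, 0, 0.185]], "roll": [0, 0, 0, 0, 0, 0, 0, 0]}}

```text
time: 14.92
position: [0.608, -0.1862, 0.0652]
tcp_rot: [0.957, 0.089, 0.274, -0.03]
ft_force: [-1.7, 0.4, -0.0]
grip_width: 0.0271
grasp_force: 60.0
```

Emit:
{"method": "carry_out", "body": {"gripper": [2, 2, 2, 2, 2, 2, 2, 2, 2], "travel": [[0.3, 0, 0.185], [0.3, 0, 0.185], [0.3, 0, 0.185], [0.3, 0, 0.185], [0.3, 0, 0.185], [0.3, 0, 0.185], [0.3, 0, 0.185], [0.3, 0, 0.185], [0, 0, 0]], "roll": [0, 0, 0, 0, 0, 0, 0, 0, 0]}}

```text
time: 15.67
position: [0.6359, -0.1808, 0.0653]
tcp_rot: [0.957, 0.089, 0.274, -0.03]
ft_force: [0.5, 0.5, -1.3]
grip_width: 0.0278
grasp_force: 60.0
```

```bash
python3 - <<'E'
from h import *
o,M=st(); t=traypos(o,M); print(t, inrack(t),o['wrist_torque'])
E
```

```text
t15.67 p [ 0.6359 -0.1808  0.0653] j [-0.4679  0.4955  1.7137  0.6478  0.5749  0.4295] F [ 0.5113  0.4619 -1.2604] w0.0278 g 59.97010409832001
x [0.8342 0.1544 0.5295] y [ 0.1868 -0.9824 -0.0078] z [ 0.5189  0.1055 -0.8483] lean 0.558 az 0.200 yawx 0.183
[ 0.7127 -0.1666  0.0443] [ 0.0511 -0.0011  0.0443] [-0.1548  0.0342 -0.0076]
```

Emit:
{"method": "carry_out", "body": {"gripper": [3.2, 4, 5, 5, 5, 5, 5, 5, 5, 5], "travel": [[0, 0, 0], [0, 0, 0], [0, 0, 0], [0, 0, 0], [-0.85, 0, -0.53], [-0.85, 0, -0.53], [-0.85, 0, -0.53], [-0.85, 0, -0.53], [-0.85, 0, -0.53], [-0.85, 0, -0.53]], "roll": [0, 0, 0, 0, 0, 0, 0, 0, 0, 0], "newtons": 20}}

```text
time: 16.5
position: [0.5751, -0.1925, 0.0654]
tcp_rot: [0.957, 0.089, 0.274, -0.03]
ft_force: [0.2, 0.0, 0.1]
grip_width: 0.0499
grasp_force: 0.0
```

Emit:
{"method": "carry_out", "body": {"gripper": [3, 1, 0, 0, 0, 0], "travel": [[0, 0, 0], [0, 0, 0], [-0.3, 0, 0.5], [0, 0, 0], [0, 0, 0], [0, 0, 0]], "roll": [0, 0, 0, 0, 0, 0]}}

```text
time: 17.0
position: [0.5765, -0.192, 0.0592]
tcp_rot: [0.957, 0.089, 0.274, -0.03]
ft_force: [-0.2, 0.2, -0.2]
grip_width: 0.0135
grasp_force: 0.0
```

```bash
python3 - <<'E'
from h import *
o,M=st(); print(inrack(o['position']))
c=snap('wrist','w4.png'); snap('scene','s4.png')
Q=rack(np.array([[-.061,.014,.092],[-.061,-.014,.092],[-.019,-.014,.092],[.0,0,.04]])) ; print(proj(c,Q))
E
```

```text
t17.00 p [ 0.5765 -0.192   0.0592] j [-0.5431  0.4177  1.8548  0.7345  0.5643  0.2711] F [-0.2226  0.2459 -0.1742] w0.0135 g 0.0
x [0.8345 0.1544 0.529 ] y [ 0.1869 -0.9823 -0.0082] z [ 0.5184  0.1058 -0.8486] lean 0.558 az 0.201 yawx 0.183
[-0.0874 -0.0016  0.0592]
[[245.5584 182.6708]
 [307.1299 182.9624]
 [305.8138 102.8193]
 [278.7728 122.2508]]
```

View pics/w4.png

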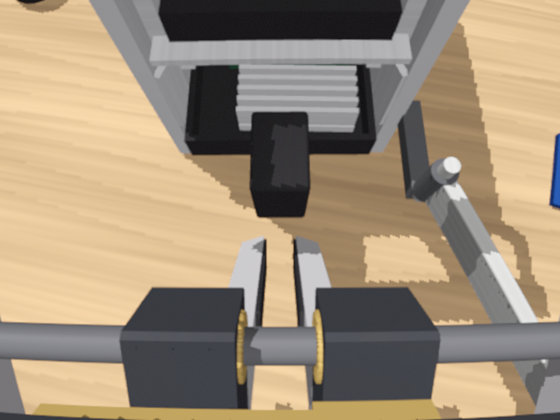

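The view shows the tray in the lower level with its grip block at (280,165) centred ahead of the closing fingers. The fingers are clear of the block and the gate is still open at right.

Emit:
{"method": "carry_out", "body": {"gripper": [0, 0, 0, 0, 0, 0, 0, 0, 0, 0], "travel": [[0.25, 0, 0.16], [0.25, 0, 0.16], [0.25, 0, 0.16], [0.25, 0, 0.16], [0.11, 0, 0.07], [0.11, 0, 0.07], [0.11, 0, 0.07], [0.11, 0, 0.07], [0.11, 0, 0.07], [0.11, 0, 0.07]], "roll": [0, 0, 0, 0, 0, 0, 0, 0, 0, 0]}}

```text
time: 17.93
position: [0.5958, -0.1885, 0.0592]
tcp_rot: [0.957, 0.089, 0.274, -0.03]
ft_force: [-1.6, -0.7, 0.6]
grip_width: 0.0004
grasp_force: 1.1
```

Emit:
{"method": "carry_out", "body": {"gripper": [0, 0, 0, 0, 0], "travel": [[0.11, 0, 0.07], [0.11, 0, 0.07], [0.11, 0, 0.07], [0.11, 0, 0.07], [0.11, 0, 0.07]], "roll": [0, 0, 0, 0, 0]}}

```text
time: 18.35
position: [0.6023, -0.1873, 0.0592]
tcp_rot: [0.957, 0.089, 0.274, -0.03]
ft_force: [-2.4, -0.4, 0.0]
grip_width: 0.0006
grasp_force: 1.1
```

```bash
python3 - <<'E'
from h import *
o,M=st(); print(inrack(o['position']))
E
```

```text
t18.35 p [ 0.6023 -0.1873  0.0592] j [-0.5089  0.4551  1.7964  0.7034  0.5622  0.334 ] F [-2.4223 -0.4126  0.0463] w0.0006 g 1.0843745176680386
x [0.8343 0.1542 0.5293] y [ 0.1866 -0.9824 -0.008 ] z [ 0.5187  0.1054 -0.8484] lean 0.558 az 0.200 yawx 0.183
[-0.0612 -0.0016  0.0592]
```

Emit:
{"method": "carry_out", "body": {"gripper": [0, 0, 0, 0, 0, 0, 0], "travel": [[0.11, 0, 0.07], [0.11, 0, 0.07], [0.11, 0, 0.07], [0.11, 0, 0.07], [0.11, 0, 0.07], [0.11, 0, 0.07], [0.11, 0, 0.07]], "roll": [0, 0, 0, 0, 0, 0, 0]}}

```text
time: 18.93
position: [0.6113, -0.1856, 0.0591]
tcp_rot: [0.957, 0.089, 0.274, -0.03]
ft_force: [-2.3, -0.1, 0.8]
grip_width: 0.0003
grasp_force: 1.2
```

Emit:
{"method": "carry_out", "body": {"gripper": [0, 0, 0], "travel": [[0.1, 0, 0.06], [0.1, 0, 0.06], [0.1, 0, 0.06]], "roll": [0, 0, 0]}}

```text
time: 19.18
position: [0.6147, -0.1849, 0.0592]
tcp_rot: [0.957, 0.089, 0.274, -0.03]
ft_force: [-2.3, 0.0, 1.3]
grip_width: 0.0006
grasp_force: 1.1
```

Emit:
{"method": "carry_out", "body": {"gripper": [0, 0, 0], "travel": [[0.1, 0, 0.06], [0.1, 0, 0.06], [0.1, 0, 0.06]], "roll": [0, 0, 0]}}

```text
time: 19.43
position: [0.6181, -0.1842, 0.0592]
tcp_rot: [0.957, 0.089, 0.274, -0.03]
ft_force: [-2.6, -0.6, -0.1]
grip_width: 0.0007
grasp_force: 1.1
```

Emit:
{"method": "carry_out", "body": {"gripper": [0, 0, 0], "travel": [[0.1, 0, 0.06], [0.1, 0, 0.06], [0.1, 0, 0.06]], "roll": [0, 0, 0]}}

```text
time: 19.68
position: [0.6215, -0.1836, 0.0592]
tcp_rot: [0.957, 0.089, 0.274, -0.03]
ft_force: [-1.8, 0.0, 0.8]
grip_width: 0.0007
grasp_force: 1.0
```

Emit:
{"method": "carry_out", "body": {"gripper": [0, 0, 0], "travel": [[0.1, 0, 0.06], [0.1, 0, 0.06], [0.1, 0, 0.06]], "roll": [0, 0, 0]}}

```text
time: 19.93
position: [0.6241, -0.1831, 0.0589]
tcp_rot: [0.957, 0.089, 0.273, -0.03]
ft_force: [-24.9, -4.1, 11.9]
grip_width: 0.0006
grasp_force: 13.1
```

The stop was felt: force rose from about 2 N to 25 N with the tray about 80 mm in. Next I back off and carry the closed fingers over the gate bar to its outer side.

Emit:
{"method": "carry_out", "body": {"gripper": [0, 0, 0, 0, 0, 0, 0], "travel": [[-0.1, 0, -0.06], [-0.4, 0, -0.25], [-1.1, 0, -0.7], [-1.1, 0, -0.7], [-1.2, 0, -0.75], [0, 0, 0], [0, 0, 0]], "roll": [0, 0, 0, 0, 0, 0, 0]}}

```text
time: 20.52
position: [0.5797, -0.1919, 0.0599]
tcp_rot: [0.957, 0.089, 0.274, -0.029]
ft_force: [0.2, -0.0, 0.4]
grip_width: 0.0002
grasp_force: 0.0
```

```bash
python3 - <<'E'
from h import *
o,M=st(); print(inrack(o['position']))
c=snap('wrist'); cv2.imwrite('pics/w5.png',c['pixels']); g=cv2.cvtColor(c['pixels'],cv2.COLOR_BGR2GRAY)
print('col280',[int(v) for v in g[60:260:4,280]])
for x in (.072,.080,.092): print(x,proj(c,rack(np.array([[x-.112,0,.092],[x-.07,0.03,.06]]))))
print('col 235',[int(v) for v in g[40:180:4,235]])
E
```

```text
t20.52 p [ 0.5797 -0.1919  0.0599] j [-0.5394  0.4209  1.8477  0.7305  0.5639  0.2797] F [ 0.1783 -0.015   0.4307] w0.0002 g 0.0
x [0.8341 0.1536 0.5297] y [ 0.1858 -0.9826 -0.0076] z [ 0.5193  0.1048 -0.8481] lean 0.558 az 0.199 yawx 0.182
[-0.0842 -0.0021  0.0599]
col280 [173, 166, 143, 28, 29, 31, 29, 29, 30, 28, 30, 31, 32, 31, 32, 31, 31, 34, 33, 27, 24, 24, 23, 26, 25, 25, 24, 21, 116, 124, 125, 130, 130, 131, 136, 136, 131, 127, 133, 135, 136, 136, 127, 139, 199, 123, 120, 120, 119, 122]
0.072 [[275.7073 147.8686]
 [226.7287 107.5164]]
0.08 [[275.8847 132.7349]
 [227.4621  95.9313]]
0.092 [[276.1427 110.8783]
 [228.5426  79.0992]]
col 235 [24, 21, 172, 175, 174, 175, 173, 146, 35, 28, 30, 30, 30, 31, 29, 23, 23, 23, 22, 178, 186, 186, 188, 187, 163, 140, 142, 143, 142, 138, 137, 128, 130, 128, 131]
```

Emit:
{"method": "carry_out", "body": {"gripper": [0, 0, 0, 0, 0, 0, 0, 0], "travel": [[0.5, 0.1, -3.2], [0.6, 0.1, -3.3], [-0.3, 3.1, -0.2], [-0.3, 3.1, -0.2], [-0.3, 3.1, -0.2], [-0.3, 3.1, -0.2], [-0.3, 3.1, -0.2], [0, 0, 0]], "roll": [0, 0, 0, 0, 0, 0, 0, 0]}}

```text
time: 21.23
position: [0.5671, -0.359, 0.1198]
tcp_rot: [0.957, 0.088, 0.274, -0.028]
ft_force: [0.4, -0.4, 0.1]
grip_width: 0.0003
grasp_force: 0.0
```

```bash
python3 - <<'E'
from h import *
o,M=st(); print(inrack(o['position']))
go(rack(np.array([-.127,-.160,.064])),o,M)
c=snap('top'); g=cv2.cvtColor(c['pixels'],cv2.COLOR_BGR2GRAY)
H=np.array([-.05,-.08]); 
for r in (10,40,70,100,130):
  row=[]
  for th in np.arange(1.7,2.35,.05):
    p=proj(c,rack(np.array([H[0]-r/1e3*np.sin(th),H[1]+r/1e3*np.cos(th),.083])))[0]; row.append(int(cv2.getRectSubPix(g,(1,1),tuple(map(float,p)))[0,0]))
  print(r,row)
E
```

```text
t21.23 p [ 0.5671 -0.359   0.1198] j [-0.8002  0.4878  1.5726  0.6274  0.8586  0.2228] F [ 0.3816 -0.4109  0.096 ] w0.0003 g 0.0
x [0.8343 0.1524 0.5298] y [ 0.1836 -0.983  -0.0062] z [ 0.5198  0.1025 -0.8481] lean 0.558 az 0.195 yawx 0.181
[-0.1265 -0.1643  0.1198]
tool cm [-2.997  -0.3928  4.7159] rows 2 per row [-1.4985 -0.1964  2.3579]
10 [109, 117, 123, 125, 126, 123, 118, 113, 106, 99, 92, 84, 77, 79]
40 [107, 83, 62, 57, 66, 79, 88, 89, 93, 104, 118, 125, 127, 125]
70 [78, 79, 78, 71, 72, 117, 148, 115, 75, 70, 72, 80, 93, 122]
100 [116, 118, 118, 114, 76, 107, 147, 121, 126, 129, 127, 102, 82, 73]
130 [124, 122, 121, 121, 70, 40, 42, 42, 47, 75, 87, 116, 120, 83]
```

Emit:
{"method": "carry_out", "body": {"gripper": [0, 0, 0, 0, 0, 0, 0, 0, 0, 0], "travel": [[-1.5, -0.2, 2.36], [-1.5, -0.2, 2.36], [0, 0, 0], [-0.17, -0.85, -0.1], [-0.17, -0.85, -0.1], [-0.4, -1.16, -0.24], [-0.4, -1.16, -0.24], [-0.4, -1.16, -0.24], [-0.4, -1.16, -0.24], [0, 0, 0]], "roll": [0, 0, 0, 0, 0, 0, 0, 0, 0, 0]}}

```text
time: 22.12
position: [0.531, -0.2903, 0.066]
tcp_rot: [0.957, 0.09, 0.274, -0.029]
ft_force: [0.5, -0.3, -0.2]
grip_width: 0.0003
grasp_force: 0.0
```

```bash
cat > gate.py <<'E'
from h import *
o,M=st(); print(inrack(o['position']))
c=snap('top'); g=cv2.cvtColor(c['pixels'],cv2.COLOR_BGR2GRAY)
H=np.array([-.05,-.08])
ths=np.arange(-.1,2.2,.1)
for r in (50,70,125,135):
  p=proj(c,rack(np.c_[H[0]-r/1e3*np.sin(ths),H[1]+r/1e3*np.cos(ths),0*ths+.083]))
  print(r,[int(cv2.getRectSubPix(g,(1,1),tuple(map(float,q)))[0,0]) for q in p])
E
python3 gate.py
```

```text
t22.12 p [ 0.531  -0.2903  0.066 ] j [-0.7574  0.4332  1.8102  0.7422  0.6964  0.0928] F [ 0.4603 -0.3068 -0.1803] w0.0003 g 0.0
x [0.8333 0.1558 0.5303] y [ 0.1879 -0.9822 -0.0067] z [ 0.5198  0.1052 -0.8478] lean 0.559 az 0.200 yawx 0.185
[-0.1497 -0.0902  0.066 ]
50 [71, 72, 75, 73, 75, 77, 90, 120, 122, 121, 122, 119, 118, 118, 101, 92, 144, 126, 71, 72, 73, 76, 88]
70 [72, 77, 73, 77, 74, 74, 77, 83, 105, 120, 97, 75, 76, 78, 77, 76, 148, 87, 77, 78, 78, 74, 72]
125 [76, 117, 116, 117, 120, 115, 125, 116, 120, 124, 123, 122, 126, 126, 124, 119, 145, 80, 77, 114, 126, 124, 119]
135 [77, 119, 114, 117, 114, 121, 120, 120, 125, 123, 129, 122, 120, 106, 124, 96, 89, 72, 48, 39, 38, 93, 125]
```

Emit:
{"method": "carry_out", "body": {"gripper": [0, 0, 0, 0, 0, 0, 0, 0, 0], "travel": [[0, -1.2, 0], [0, -1.2, 0], [0.28, -1.25, 0.18], [0.28, -1.25, 0.18], [0.55, -1.1, 0.35], [0.55, -1.1, 0.35], [0.8, -0.95, 0.51], [0.8, -0.95, 0.51], [0, 0, 0]], "roll": [0, 0, 0, 0, 0, 0, 0, 0, 0]}}

```text
time: 22.92
position: [0.5534, -0.194, 0.0645]
tcp_rot: [0.957, 0.09, 0.274, -0.03]
ft_force: [0.5, -0.1, 0.4]
grip_width: 0.0003
grasp_force: 0.0
```

```bash
python3 gate.py
```

```text
t22.92 p [ 0.5534 -0.194   0.0645] j [-0.573   0.373   1.9059  0.7495  0.5759  0.2291] F [ 0.4634 -0.0885  0.3713] w0.0003 g 0.0
x [0.8339 0.156  0.5294] y [ 0.1889 -0.982  -0.0082] z [ 0.5186  0.1069 -0.8483] lean 0.558 az 0.203 yawx 0.185
[-0.1105  0.0005  0.0645]
50 [70, 72, 75, 71, 74, 75, 81, 95, 119, 120, 120, 119, 91, 72, 69, 69, 69, 69, 75, 87, 102, 80, 85]
70 [71, 75, 72, 75, 73, 72, 86, 85, 104, 118, 94, 74, 74, 76, 75, 75, 75, 77, 76, 78, 77, 73, 72]
125 [75, 116, 115, 117, 119, 113, 145, 114, 114, 81, 41, 39, 81, 115, 108, 125, 122, 76, 41, 40, 90, 124, 119]
135 [76, 118, 112, 116, 113, 119, 148, 119, 120, 69, 37, 117, 120, 43, 34, 45, 74, 47, 39, 41, 120, 129, 123]
```

Emit:
{"method": "carry_out", "body": {"gripper": [0, 0, 0, 0, 0, 0, 0, 0], "travel": [[0.65, -0.45, 0.41], [0.65, -0.45, 0.41], [0.65, -0.45, 0.41], [0.37, -0.1, 0.23], [0.37, -0.1, 0.23], [0.37, -0.1, 0.23], [0.37, -0.1, 0.23], [0.2, -0.1, 0.12]], "roll": [0, 0, 0, 0, 0, 0, 0, 0]}}

```text
time: 23.63
position: [0.5916, -0.1702, 0.0644]
tcp_rot: [0.957, 0.089, 0.274, -0.03]
ft_force: [-0.7, -0.6, 0.0]
grip_width: 0.0003
grasp_force: 0.3
```

Emit:
{"method": "carry_out", "body": {"gripper": [0, 0], "travel": [[0.15, 0, 0.1], [0.15, 0, 0.1]], "roll": [0, 0]}}

```text
time: 23.8
position: [0.5947, -0.1695, 0.0643]
tcp_rot: [0.957, 0.089, 0.274, -0.03]
ft_force: [-0.6, -0.0, 0.9]
grip_width: 0.0005
grasp_force: 0.3
```

```bash
python3 gate.py
```

```text
t23.80 p [ 0.5947 -0.1695  0.0643] j [-0.4849  0.4209  1.8339  0.6989  0.5478  0.3571] F [-0.6037 -0.0261  0.9178] w0.0005 g 0.3282468061661348
x [0.8344 0.1542 0.5292] y [ 0.1866 -0.9824 -0.0081] z [ 0.5186  0.1055 -0.8485] lean 0.558 az 0.201 yawx 0.183
[-0.0654  0.0172  0.0643]
50 [70, 120, 140, 74, 74, 78, 89, 117, 79, 73, 73, 67, 78, 79, 73, 61, 43, 41, 44, 51, 62, 76, 87]
70 [72, 116, 147, 75, 73, 72, 58, 40, 45, 80, 89, 44, 41, 44, 52, 44, 42, 42, 42, 57, 64, 75, 71]
125 [75, 112, 93, 117, 74, 73, 44, 126, 137, 46, 41, 41, 42, 70, 61, 49, 67, 106, 92, 72, 74, 125, 120]
135 [77, 123, 105, 117, 108, 101, 69, 112, 137, 52, 40, 44, 61, 60, 58, 45, 55, 122, 127, 72, 72, 109, 126]
```

Emit:
{"method": "carry_out", "body": {"gripper": [0, 0, 0, 0], "travel": [[0.1, 0, 0.06], [0.1, 0, 0.06], [0.1, 0, 0.06], [0, 0, 0]], "roll": [0, 0, 0, 0]}}

```text
time: 24.18
position: [0.5973, -0.1689, 0.064]
tcp_rot: [0.957, 0.089, 0.273, -0.03]
ft_force: [-12.3, -0.6, 5.3]
grip_width: 0.0003
grasp_force: 6.3
```

Force rose to 12 N right where the gate's end stop should be. Now I back off and verify.

Emit:
{"method": "carry_out", "body": {"gripper": [0, 0, 0, 0, 0, 0, 0, 0, 0, 0], "travel": [[0, 0, 0], [0, 0, 0], [-0.3, 0, -0.2], [-1, 0, -0.6], [-2, 0, -1.25], [-2, 0, -1.25], [-1, 0, -2], [0, 0, -2], [0, 0, -2], [0, 0, 0]], "roll": [0, 0, 0, 0, 0, 0, 0, 0, 0, 0]}}

```text
time: 25.02
position: [0.4971, -0.1895, 0.1129]
tcp_rot: [0.957, 0.089, 0.275, -0.028]
ft_force: [-0.3, 0.2, 0.2]
grip_width: 0.0003
grasp_force: 0.0
```

```bash
python3 - <<'E'
from h import *
o,M=st(); print(inrack(o['position']))
c=snap('wrist'); g=cv2.cvtColor(c['pixels'],cv2.COLOR_BGR2GRAY)
H=np.array([-.05,-.08]); ths=np.arange(-.12,.4,.02)
for r in (40,60,110,130):
  p=proj(c,rack(np.c_[H[0]-r/1e3*np.sin(ths),H[1]+r/1e3*np.cos(ths),0*ths+.083]))
  print(r,p[0],[int(cv2.getRectSubPix(g,(1,1),tuple(map(float,q)))[0,0]) for q in p])
xs=np.arange(-.055,.03,.004); p=proj(c,rack(np.c_[xs,0*xs,0*xs+.092])); print('block x',[(round(float(x)*1000),int(cv2.getRectSubPix(g,(1,1),tuple(map(float,q)))[0,0])) for x,q in zip(xs,p)])
E
```

```text
t25.02 p [ 0.4971 -0.1895  0.1129] j [-0.6359  0.1837  2.0156  0.6914  0.663   0.2547] F [-0.2657  0.1521  0.2048] w0.0003 g 0.0
x [0.8327 0.1545 0.5317] y [ 0.1854 -0.9826 -0.0049] z [ 0.5217  0.1027 -0.8469] lean 0.561 az 0.194 yawx 0.183
[-0.165   0.015   0.1129]
40 [360.5948  89.89  ] [103, 102, 109, 137, 169, 185, 189, 191, 192, 193, 195, 196, 183, 150, 115, 99, 98, 98, 97, 96, 97, 99, 99, 98, 96, 95]
60 [332.0547  86.6913] [104, 105, 108, 109, 128, 180, 191, 191, 192, 196, 188, 136, 99, 98, 98, 98, 98, 100, 98, 96, 97, 97, 99, 108, 98, 95]
110 [261.2226  79.1965] [153, 117, 110, 112, 111, 122, 194, 194, 197, 142, 101, 100, 101, 100, 100, 99, 104, 107, 105, 104, 143, 165, 166, 168, 170, 169]
130 [233.276   76.4128] [117, 115, 115, 116, 113, 110, 190, 196, 197, 103, 101, 101, 101, 101, 123, 169, 164, 167, 164, 168, 169, 159, 158, 161, 162, 163]
block x [(-55, 107), (-51, 18), (-47, 17), (-43, 16), (-39, 16), (-35, 17), (-31, 27), (-27, 21), (-23, 20), (-19, 21), (-15, 22), (-11, 20), (-7, 21), (-3, 19), (1, 21), (5, 44), (9, 117), (13, 140), (17, 140), (21, 124), (25, 16), (29, 15)]
```

```bash
python3 -c "
from h import *
print(ticket.hand_in())"
```

```text
the job is handed in; nothing more can be done
None
```

The tray is home against the rear stop (felt at about 25 N, roughly 80 mm in), the hand is off it, the gate is swung shut, and the job was handed in at about 25 s; the hand-in gave no verdict.

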